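# Pump up the hand pump until its indicator pin pops out

## Robot

A 7-joint arm with a two-finger parallel gripper is mounted at the origin on a cart in front of the work surface, level with it; the furniture and walls round the work are solid. World frame = base frame: x ahead of the robot, y to its left, z up, the work surface at z = 0. Lengths are in m, angles in rad, forces in N, time in s.
With the tool pointing down it reaches from about 0.425 to 1.025 m from the base axis. Payload 3.6 kg.
Tool frame: the origin (TCP) lies at the very end of the fingers, on their centre line; the grasp point (between the pads) lies 19 mm behind it; z points along the fingers, y is the direction in which the jaws open and shut (so a half turn about z gives the same grasp; the last joint's range is limited). The gripper opens to 85 mm and grips with 20 to 120 N. Pads are 22 mm wide; open, the fingers measure 114 mm over their backs; the gripper's body (76 mm by 85 mm) begins 54 mm behind the grasp point. The pads swing forward as they close: fully open they stand 13 mm farther back than shut.
Start: joints at [-1.339, 0.591, 0.048, 1.609, -0.033, 0.943, -0.034], TCP at [0.231, 0.687, 0.231] pointing down, gripper open.
Joint ranges: [-2.69, 2.69], [-0.47, 2.24], [-1.27, 1.36], [0.19, 2.51], [-1.53, 4.68], [0.08, 2.07], [-3.09, 3.09]. Speed limits (rad/s): [2.57, 2.57, 3.14, 3.14, 3.14, 3.14, 3.14].

## Interface

Orientations are given as a unit quaternion [w, x, y, z].
In Python, from bench import monitor, viewer, hand_in gives the robot as it stands.
- The arm moves only by the tool send_rows, never from a script. Its argument "plan" is a list that holds one entry, the list of rows, each a list of 7 numbers: the shift along the tool's x, y, z in mm, then the turn, a rotation vector about the tool's x, y, z in degrees, then the finger opening in mm, from 0 to 85.4. In form: [[[tx, ty, tz, wx, wy, wz, jaw], ...]]. A call has exactly 5 rows; each row shifts and turns the commanded pose from where the row before left it, along the tool's axes as they then stand; what a row does not reach is not made up. A row lasts 1/10 s, in which the tool goes at most 50 mm and 8.59 degrees, less where a joint would pass 70% of its speed; a pose out of reach is approached as far as the arm can. A call is refused whole if a number of a shift passes 50 or a number of a turn 8.59, either way. A call with a gripper value outside its range is refused whole. The fingers move at their own pace and stop on an object; "force" is the grip in N (left out, the last holds). Time passes only in rows, so rows that do not move let the fingers close, or fill a call up. It gives the time, the measured TCP pose, the force and the opening at its end, in the units of the state.
- monitor.get_state(): the state, without advancing time (a new reading comes with each control period).
- viewer.read_camera(name): name is "scene" or "side" or "wrist"; returns (picture, depth): 384x512x3 uint8, red, green, blue; 384x512 float32, m along the optical axis (not along the pixel's ray), 0 where there is no reading.
- viewer.calibration(name): a dict with "fovy" (degrees; the focal length in pixels is half the picture's height over the tangent of half this angle, whatever the lens; pixels are square), "cx", "cy" (the principal point, pixels), "dist" ([k1, k2, p1, p2, k3] as OpenCV has them; the pictures are not rectified), "camera_from_world" (4x4, takes a point from world to camera coordinates). Camera axes: x right, y down, z forward; pixel columns grow to the right and rows downward; lengths in m; the calibration is good to about 2 mm. A picture is of the moment at which its call begins: read the wrist's pose just before it. calibration takes no time and is no camera call; for the wrist camera it gives the pose at the moment of the call.
- hand_in(): hands the job in, once; it reports no verdict.
The state is a dict: "time": time; "qpos": joint angles; "qd": joint speeds; "joint_efforts": joint torques, N m; "position": TCP position; "tcp_rot": TCP orientation; "wrist_force": force on the tool from outside, world axes, zero at the start; "ft_torque": the same for the moment, N m; "grip_width": finger opening in m.
Only numpy, scipy, OpenCV 4.12 (cv2) and the standard library are available. Lean on these libraries where they do the work, as an engineer would, in place of code of your own. Each camera call takes 0.05 s, during which the arm holds its last target.

## Task

Pump up the small hand pump on the bench: with closed fingertips press its broad black plunger fully down and let it come fully back up, again and again, until the thin steel indicator pin beside it pops fully out. Do not push the small vent button and do not touch the pin itself. Pick nothing up and leave the things that stand around where they are; finish with the plunger up.

Things in the scene. Friction and masses are not known exactly. Their poses are not given: they have to be found in the camera images.
- pump: Hand pump, screwed down: dark steel foot plate 96 (x) x 180 (y) x 12 mm with a grey cast body 64 x 152 mm whose top is 72 mm above the bench. Origin: centre of the underside, on the bench; z up, y along the body. On top, in one line along y: plunger at y = +46 mm, indicator pin at y = -18 mm, vent button at y = -58 mm (all at x = 0 of the pump).
- plunger_top (a point): Middle of the top of the plunger's black round head (40 mm diameter, 18 mm thick, on a 14 mm steel stem); moves with it. At rest 130 mm above the bench.
- plunger (a joint): Plunger position in m: 0 at rest (up), 0.024 at its bottom stop, growing as it is pressed straight down. A spring pushes it back up by itself: about 4.5 N at the top, 10 N at the bottom.
- indicator (a joint): How far the indicator pin has come out, in m: starts between 0 and 0.012, grows upward, 0.036 fully out. A ratchet in the pump lifts the pin about 0.006 (0.004 to 0.010) for each stroke of the plunger (press at least three quarters of the way down, then let it come fully up; the first stroke may give 0.004 to 0.012). Past about 0.027 it snaps by itself to 0.036 and stays. It takes 3 to 5 full strokes; further strokes do no harm.
- indicator_pin: The indicator pin, 9 mm steel rod standing out of an 8 mm high collar. Origin: the middle of its top end, 86 mm above the bench when the pin is in (joint 0), 122 mm when fully out.
- vent (a joint): Small steel vent button (16 mm diameter) on the far end of the pump from the plunger: 0 untouched, 0.006 pressed in. To be left alone.
- bottle: Loose capped glass bottle, 45 mm diameter, 82 mm tall, standing behind the pump (+x of it); origin at the middle of its underside. Bystander.
- beaker: Loose clear beaker, 52 mm diameter, 62 mm tall, standing past the vent end of the pump; origin at the middle of its underside. Bystander.
- tweezers: Loose steel tweezers, 128 x 13 x 8 mm, lying in front of the pump (its -x side); origin at the middle of the underside. Bystander.
- petri_dish: Loose closed petri dish, 91 mm diameter, 16 mm high, beside the plunger end of the pump; origin at the middle of the underside. Bystander.
- cooling_rack: Loose blue plastic block with holes, 78 x 115 x 30 mm, lying to the left; origin at the middle of the underside. Bystander.

How it is judged:
On the way, in this order (a step that is already met when the one before it is completed fails the run):
1. the indicator pin is pumped half out (value of joint indicator above 0.0175 m), for 0.05 s.
2. the indicator pin has popped fully out (value of joint indicator above 0.033 m), for 0.1 s.
At the end, for the whole second after the job is handed in: The indicator pin stands fully out (joint above 0.033 of 0.036 m), the plunger is back up (below 0.004 m), and all loose things are within 20 mm of where they stood (value of joint indicator above 0.033 m and value of joint plunger below 0.004 m and distance of each of bottle, beaker, tweezers, petri_dish, cooling_rack from where it was at the start of the episode below 0.02 m); the robot touches nothing.
It fails at once if the vent button is pushed in (more than 3 mm) (value of joint vent above 0.003 m).
It fails at once if the robot touches the indicator pin (more than 0.5 N) (contact force between any of the fingers, the arm and indicator_pin above 0.5 N).
It fails at once if a loose thing (bottle, beaker, tweezers, petri dish or cooling rack) is lifted or moved more than 20 mm (distance of any of bottle, beaker, tweezers, petri_dish, cooling_rack from where it was at the start of the episode above 0.02 m).
It also fails if it takes over 51 s, if anything falls off the work surface, if the arm or the gripper's body presses on something with over 40 N, if the wrist force passes 120 N, or if a joint passes its speed limit or range.

## Working session

There is one attempt and no reset: what is moved stays moved. The work goes in short steps, Python scripts to look and compute and a tool call to move; the robot and the scene stay as the last step left them, time stands still between calls to the robot, and variables do not carry over. Pictures are saved under pics/ and viewed, and the job is handed in when it is done.

Besides the shell and the picture viewer there is one more tool, called after "Emit:" as name([rows], argument=value, ...), one row to a line, values as JSON. send_rows: Moves the arm, as the interface text tells. Its arguments: {"type":"object","properties":{"plan":{"type":"array"},"force":{"type":"number"}},"required":["plan"]}

```bash
mkdir -p pics; ls
python3 - <<'E'
from bench import monitor, viewer
import cv2
print(monitor.get_state())
for n in ["scene","side"]:
    p,d=viewer.read_camera(n); cv2.imwrite(f"pics/{n}0.png",p[:,:,::-1]); print(n,viewer.calibration(n))
    import numpy as np; np.save(f"pics/{n}0d.npy",d)
E
```

```text
pics
{'time': 0.0, 'qpos': array([-1.3394808 ,  0.59211274,  0.04831472,  1.60982419, -0.03332702,
        0.94274053, -0.03372971]), 'qd': array([-3.63338842e-04, -4.64938518e-04, -4.17268765e-04,  1.77918918e-03,
       -7.20749255e-04,  5.50648887e-05, -1.27592117e-03]), 'joint_efforts': array([ 7.63480821e-04, -5.48709083e+01,  1.54697131e+00, -1.98119956e+01,
        9.51394206e-03,  8.76419042e-03,  5.87973702e-06]), 'position': array([0.23110092, 0.68629598, 0.23014526]), 'tcp_rot': array([-1.27800071e-04,  1.61683535e-01,  9.86842001e-01, -1.13244508e-03]), 'wrist_force': array([-0.48743718, -0.25383566,  0.06469414]), 'ft_torque': array([0.02163551, 0.00010401, 0.00198391]), 'grip_width': 0.08531305541526872}
scene {'fovy': 44.664502630999166, 'cx': 260.0748450696967, 'cy': 193.75414209307957, 'dist': array([-0.14642894,  0.        ,  0.        ,  0.        ,  0.        ]), 'camera_from_world': array([[ 0.71851826, -0.69541596, -0.01132056, -0.23294924],
       [-0.44704643, -0.44930631, -0.77348131,  0.40796795],
       [ 0.53280485,  0.56082126, -0.63371801,  0.68984842],
       [ 0.        ,  0.        ,  0.        ,  1.        ]])}
side {'fovy': 43.85711437200812, 'cx': 260.666695139295, 'cy': 188.8293087713431, 'dist': array([-0.20522569,  0.        ,  0.        ,  0.        ,  0.        ]), 'camera_from_world': array([[-0.9014037 , -0.43240425, -0.02231439,  0.59974965],
       [-0.24472763,  0.55132687, -0.79758828,  0.10206859],
       [ 0.35718309, -0.71348808, -0.60278935,  1.41552579],
       [ 0.        ,  0.        ,  0.        ,  1.        ]])}
```

View pics/scene0.png

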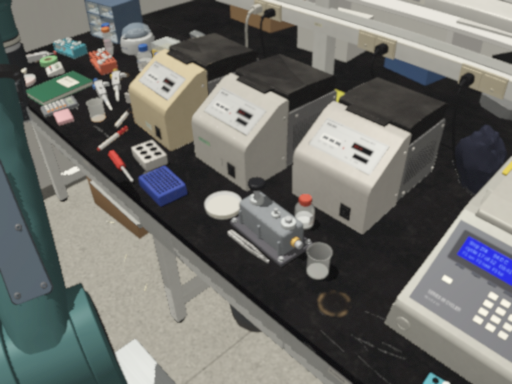

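View pics/side0.png

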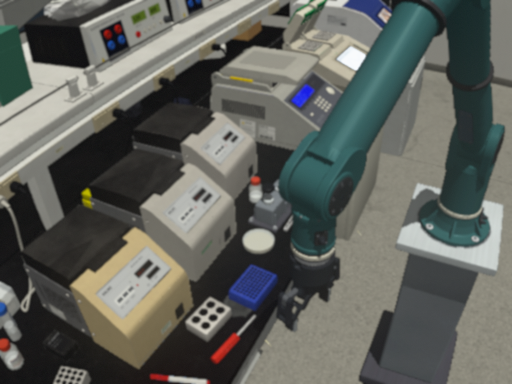

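The scene picture shows the pump at about (270,222), with the plunger head at (256,188) and the vent end at (300,243). The bottle is behind it, the beaker past the vent, and the dish at (222,205). I'll enlarge it.

```bash
cat > h.py <<'E'
import numpy as np, cv2
from bench import monitor, viewer
def K(c):
    f=192/np.tan(np.radians(c["fovy"]/2)); return np.array([[f,0,c["cx"]],[0,f,c["cy"]],[0,0,1]])
def pix2w(c,u,v,z=None,depth=None):
    r=cv2.undistortPoints(np.array([[[u,v]]],float),K(c),c["dist"])[0,0]; r=np.array([r[0],r[1],1])
    T=np.linalg.inv(c["camera_from_world"]); o=T[:3,3]; d=T[:3,:3]@r
    s=depth if depth is not None else (z-o[2])/d[2]
    return o+s*d
def w2pix(c,P):
    M=c["camera_from_world"]; rv,_=cv2.Rodrigues(M[:3,:3])
    return cv2.projectPoints(np.array(P,float).reshape(-1,1,3),rv,M[:3,3],K(c),c["dist"])[0][:,0]
def crop(p,u0,v0,u1,v1,s,name):
    cv2.imwrite(name,cv2.resize(p[v0:v1,u0:u1],None,fx=s,fy=s,interpolation=cv2.INTER_CUBIC))
E
python3 - <<'E'
from h import *
p=cv2.imread("pics/scene0.png"); crop(p,200,165,340,290,5,"pics/s0c.png")
p=cv2.imread("pics/side0.png"); crop(p,220,160,310,260,6,"pics/d0c.png")
E
```

```text
(no output)
```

View pics/s0c.png

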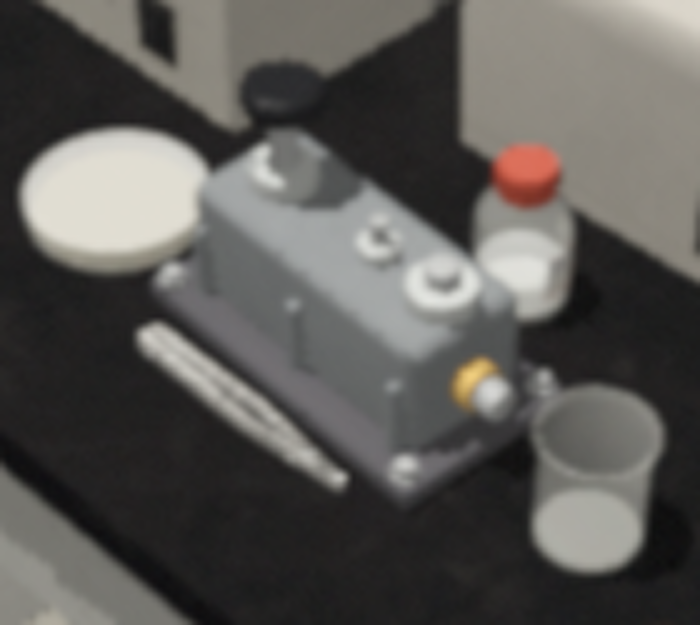

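View pics/d0c.png

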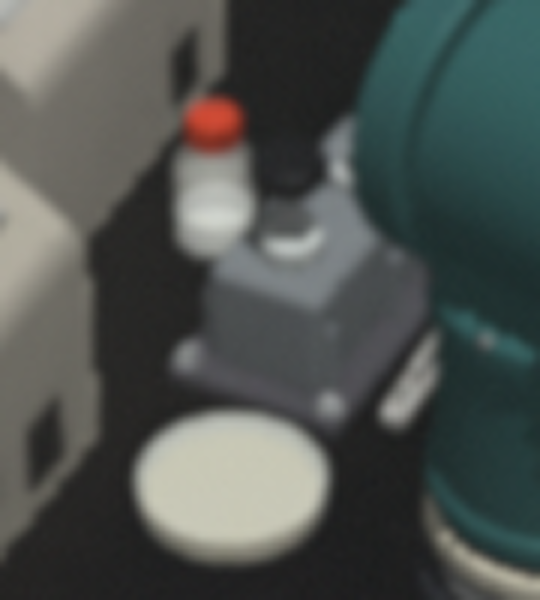

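Scene crop: black head at about crop (284,85), pin at (378,235), vent at (442,280). I'll use depth to get the plunger head and the body axis.

Run:
```python
from h import *
def cloud(n,u0,u1,v0,v1):
    c=viewer.calibration(n); d=np.load(f"pics/{n}0d.npy")
    out=[]
    for v in range(v0,v1):
        for u in range(u0,u1):
            if d[v,u]>0: out.append(np.r_[pix2w(c,u,v,depth=d[v,u]),u,v])
    return np.array(out)
A=cloud("scene",200,340,165,290)
c=viewer.calibration("scene")
h=A[(A[:,2]>.120)&(A[:,2]<.138)&(abs(A[:,3]-256)<14)&(abs(A[:,4]-184)<16)]
print("head",len(h),h.mean(0),h.min(0),h.max(0), np.median(h,0))
t=A[(A[:,2]>.066)&(A[:,2]<.078)&(A[:,3]>235)&(A[:,3]<305)&(A[:,4]>190)&(A[:,4]<245)]
print("top",len(t)); r=cv2.minAreaRect((t[:,:2]*1000).astype(np.float32)); print(r)
for n,u,v,z in [("pin",200+378/5,165+228/5,.09),("vent",200+442/5,165+272/5,.08),("bodyA",200+203/5,165+185/5,.072),("bodyB",200+412/5,165+358/5,.072),("bodyC",200+512/5,165+298/5,.072),("collar",200+288/5,165+172/5,.076),("footA",231,165+287/5,.012),("footB",281,265,.012)]:
    print(n,pix2w(c,u,v,z=z)[:2])
B=cloud("side",255,300,170,215)
h=B[(B[:,2]>.120)&(B[:,2]<.138)&(B[:,3]<275)]
print("side head",len(h),h.mean(0),h.min(0),h.max(0))
```

```text
head 197 [5.25776994e-01 2.17358517e-01 1.27968734e-01 2.56482234e+02
 1.82807107e+02] [5.09912415e-01 2.01353018e-01 1.20188652e-01 2.48000000e+02
 1.76000000e+02] [5.47967730e-01 2.41104266e-01 1.32476651e-01 2.65000000e+02
 1.89000000e+02] [5.25322393e-01 2.16483760e-01 1.28817297e-01 2.56000000e+02
 1.83000000e+02]
top 1045
((547.9993896484375, 172.07696533203125), (152.34266662597656, 109.82051086425781), 85.497802734375)
pin [0.5212194  0.15444652]
vent [0.52849907 0.1234211 ]
bodyA [0.50103869 0.24435749]
bodyB [0.48805617 0.10197778]
bodyC [0.54417529 0.09712761]
collar [0.53111811 0.22052926]
footA [0.48183537 0.25980317]
footB [0.46933992 0.08638271]
side head 113 [5.30395471e-01 2.28403529e-01 1.28660334e-01 2.67663717e+02
 1.87292035e+02] [5.12273727e-01 2.07554817e-01 1.20969444e-01 2.61000000e+02
 1.83000000e+02] [5.52131126e-01 2.42542095e-01 1.36292938e-01 2.74000000e+02
 1.92000000e+02]
```

Run:
```python
from h import *
P=[]
for n in ["scene","side"]:
    c=viewer.calibration(n); d=np.load(f"pics/{n}0d.npy")
    v,u=np.where(d>0); r=cv2.undistortPoints(np.stack([u,v],1).astype(float)[:,None],K(c),c["dist"])[:,0]
    z=d[v,u]; X=np.c_[r*z[:,None],z,np.ones(len(z))]@np.linalg.inv(c["camera_from_world"]).T
    k=np.ones(len(z),bool)
    if n=="scene": k=u>125
    else: k=u<240
    P.append(X[k,:3])
for X in P:
  for y0 in np.arange(0,.9,.08):
    s=X[(X[:,1]>y0)&(X[:,1]<y0+.08)&(X[:,2]>.05)&(X[:,0]>.1)&(X[:,0]<1.2)]
    t=s[s[:,2]>.15]
    print(round(y0,2),len(s), s[:,0].min().round(3) if len(s) else None, t[:,0].min().round(3) if len(t) else None,"|",[ (round(z,2),round(float(np.percentile(q[:,0],1)),3)) for z in np.arange(.1,.5,.08) if len(q:=s[(s[:,2]>z)&(s[:,2]<z+.08)])>5])
```

```text
0.0 8107 0.491 0.682 | [(np.float64(0.1), 0.662), (np.float64(0.18), 0.732), (np.float64(0.26), 0.98), (np.float64(0.42), 0.807)]
0.08 6367 0.484 0.678 | [(np.float64(0.1), 0.66), (np.float64(0.18), 0.729), (np.float64(0.26), 1.039), (np.float64(0.42), 0.807)]
0.16 5441 0.489 0.679 | [(np.float64(0.1), 0.512), (np.float64(0.18), 0.729), (np.float64(0.26), 1.03)]
0.24 1485 0.496 0.63 | [(np.float64(0.1), 0.611), (np.float64(0.18), 0.659), (np.float64(0.26), 0.98)]
0.32 7243 0.579 0.606 | [(np.float64(0.1), 0.586), (np.float64(0.18), 0.655), (np.float64(0.26), 1.029)]
0.4 3438 0.583 0.608 | [(np.float64(0.1), 0.587), (np.float64(0.18), 0.655), (np.float64(0.26), 1.039)]
0.48 3041 0.584 0.61 | [(np.float64(0.1), 0.588), (np.float64(0.18), 0.659), (np.float64(0.26), 1.037)]
0.56 3903 0.553 0.578 | [(np.float64(0.1), 0.556), (np.float64(0.18), 0.63), (np.float64(0.26), 1.037)]
0.64 2541 0.551 0.579 | [(np.float64(0.1), 0.558), (np.float64(0.18), 0.628), (np.float64(0.26), 0.981)]
0.72 1918 0.559 0.586 | [(np.float64(0.1), 0.561), (np.float64(0.18), 0.633), (np.float64(0.26), 0.976)]
0.8 3
[... 930 characters left out ...]
), (np.float64(0.42), 0.81)]
0.48 9001 0.585 0.606 | [(np.float64(0.1), 0.591), (np.float64(0.18), 0.66), (np.float64(0.26), 1.04), (np.float64(0.42), 0.81)]
0.56 5692 0.556 0.578 | [(np.float64(0.1), 0.558), (np.float64(0.18), 0.626), (np.float64(0.26), 1.042), (np.float64(0.42), 0.81)]
0.64 6961 0.553 0.579 | [(np.float64(0.1), 0.56), (np.float64(0.18), 0.629), (np.float64(0.26), 0.981), (np.float64(0.42), 0.81)]
0.72 7121 0.562 0.586 | [(np.float64(0.1), 0.566), (np.float64(0.18), 0.634), (np.float64(0.26), 0.979), (np.float64(0.42), 0.81)]
0.8 3462 0.57 0.591 | [(np.float64(0.1), 0.572), (np.float64(0.18), 0.638), (np.float64(0.42), 0.811)]
0.88 353 0.84 None | [(np.float64(0.1), 0.902)]
```

Emit:
send_rows([
  [[-20, -16, 0, 0, 0, 0, 0], [-28, -22, 0, 0, 0, 0, 0], [-28, -22, 0, 0, 0, 0, 0], [-28, -22, 0, 0, 0, 0, 0], [-28, -22, 0, 0, 0, 0, 0]],
])

```text
time: 0.6
position: [0.3237, 0.5448, 0.2308]
tcp_rot: [-0.0, 0.162, 0.987, -0.001]
wrist_force: [0.6, 1.0, 0.1]
grip_width: 0.0127
```

Emit:
send_rows([
  [[-28, -22, 0, 0, 0, 0, 0], [-28, -22, 0, 0, 0, 0, 0], [-28, -22, 0, 0, 0, 0, 0], [-28, -22, 0, 0, 0, 0, 0], [-28, -22, 0, 0, 0, 0, 0]],
])

```text
time: 1.1
position: [0.4212, 0.396, 0.231]
tcp_rot: [-0.0, 0.162, 0.987, -0.0]
wrist_force: [0.3, -0.1, -0.2]
grip_width: -0.0001
```

Emit:
send_rows([
  [[-28, -23, 0, 0, 0, 0, 0], [-28, -23, 0, 0, 0, 0, 0], [-28, -23, 0, 0, 0, 0, 0], [-20, -16, 0, 0, 0, 0, 0], [0, 0, 0, 0, 0, 0, 0]],
])

```text
time: 1.6
position: [0.4947, 0.2786, 0.2311]
tcp_rot: [0.001, 0.166, 0.986, -0.001]
wrist_force: [0.3, -1.3, -0.2]
grip_width: -0.0002
```

Run:
```python
from h import *
s=monitor.get_state(); print(s["position"],s["tcp_rot"],s["time"])
c=viewer.calibration("wrist"); p,d=viewer.read_camera("wrist"); np.save("pics/w1d.npy",d); np.save("pics/w1c.npy",c,allow_pickle=True)
cv2.imwrite("pics/w1.png",p[:,:,::-1])
p,d=viewer.read_camera("side"); cv2.imwrite("pics/side1.png",p[:,:,::-1]);np.save("pics/side1d.npy",d)
print(c)
```

```text
[0.4947025  0.27860105 0.23110688] [ 6.52330839e-04  1.65637907e-01  9.86185536e-01 -1.32167622e-03] 1.6
{'fovy': 66.03014391486523, 'cx': 254.96809206541482, 'cy': 189.98270213074983, 'dist': array([-0.04726191,  0.        ,  0.        ,  0.        ,  0.        ]), 'camera_from_world': array([[ 0.32667585,  0.94513364, -0.00229978, -0.42514682],
       [ 0.91111716, -0.31426957,  0.26664614, -0.39881384],
       [ 0.25129348, -0.08920223, -0.96379176,  0.27801495],
       [ 0.        ,  0.        ,  0.        ,  1.        ]])}
```

View pics/w1.png

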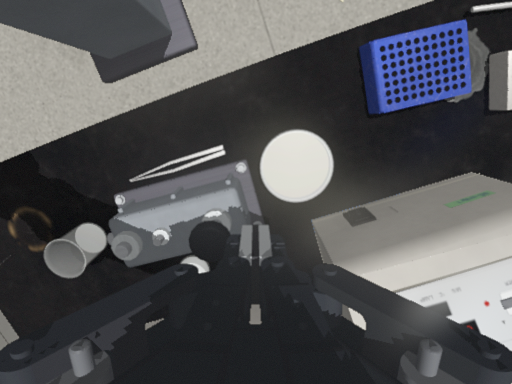

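View pics/side1.png

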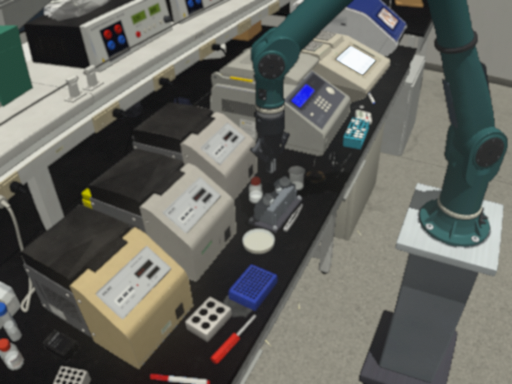

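The wrist picture shows the head centred at about (210,240), the pin collar at (160,237), the vent at (124,245) and the finger tips at (255,228).

Run:
```python
from h import *
c=np.load("pics/w1c.npy",allow_pickle=True).item(); d=np.load("pics/w1d.npy")
p=cv2.imread("pics/w1.png"); crop(p,90,150,270,285,4,"pics/w1c.png")
for u,v in [(205,236),(210,240),(215,240),(205,245)]: print(d[v,u],pix2w(c,u,v,z=.13),pix2w(c,u,v,depth=d[v,u]))
v,u=np.where(d>0); r=cv2.undistortPoints(np.stack([u,v],1).astype(float)[:,None],K(c),c["dist"])[:,0]
z=d[v,u]; X=(np.c_[r*z[:,None],z,np.ones(len(z))]@np.linalg.inv(c["camera_from_world"]).T)[:,:3]
k=(abs(X[:,2]-.13)<.005)&(u>180)&(u<240)&(v>205)&(v<275); h=X[k]; print(k.sum(),h.mean(0),h.min(0),h.max(0)); print(cv2.minEnclosingCircle((h[:,:2]*1000).astype(np.float32)))
print(w2pix(c,[.4947,.2786,.2311]))
s=monitor.get_state(); print(s["time"],s["position"])
```

```text
0.2639141 [0.52165003 0.22249272 0.13      ] [0.52163369 0.22250715 0.13004454]
0.2641524 [0.52674153 0.2253068  0.13      ] [0.52644299 0.22554721 0.13076987]
0.26537406 [0.52819799 0.22957031 0.13      ] [0.52834172 0.22946273 0.12963499]
0.26650804 [0.52987261 0.21920356 0.13      ] [0.52994067 0.21914625 0.12983013]
1248 [0.52779024 0.22334559 0.1290865 ] [0.51059338 0.20350984 0.1251159 ] [0.54993177 0.24343056 0.13153383]
((529.9799194335938, 223.72174072265625), 20.212135314941406)
[[253.52354798 239.52906801]]
1.7 [0.49219979 0.28335069 0.23104899]
```

View pics/w1c.png

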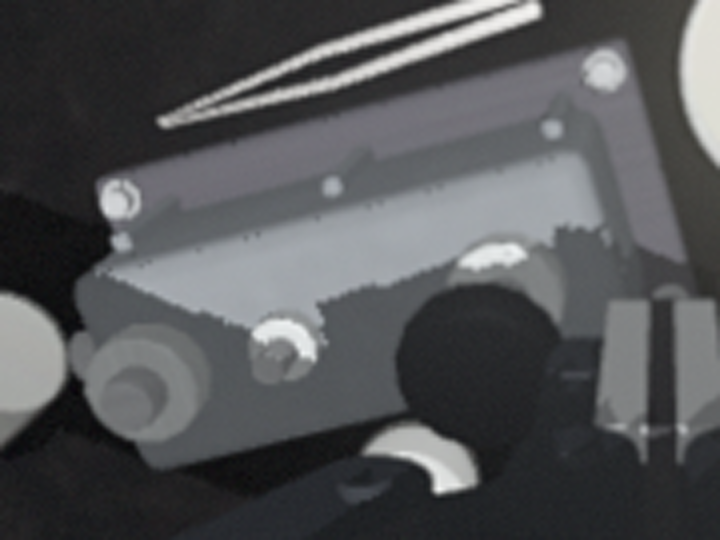

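Emit:
send_rows([
  [[-27, -22, 0, 0, 0, 0, 0], [-27, -22, 0, 0, 0, 0, 0], [0, 0, 40, 0, 0, 0, 0], [0, 0, 45, 0, 0, 0, 0], [0, 0, 0, 0, 0, 0, 0]],
])

```text
time: 2.2
position: [0.5243, 0.2248, 0.1413]
tcp_rot: [-0.005, 0.16, 0.987, -0.003]
wrist_force: [-1.1, 0.3, -0.8]
grip_width: -0.0001
```

Run:
```python
from h import *
p,d=viewer.read_camera("wrist"); s=monitor.get_state(); print(s["time"],s["position"],s["tcp_rot"])
q,_=viewer.read_camera("scene"); s=monitor.get_state(); print(s["time"],s["position"])
cv2.imwrite("pics/w2.png",p[:,:,::-1]); crop(q[:,:,::-1],200,140,340,265,5,"pics/s2c.png")
```

```text
2.25 [0.52630596 0.22559994 0.14396772] [-0.0032069   0.16033644  0.98705573 -0.00171233]
2.3 [0.52834379 0.22628699 0.1460324 ]
```

View pics/w2.png

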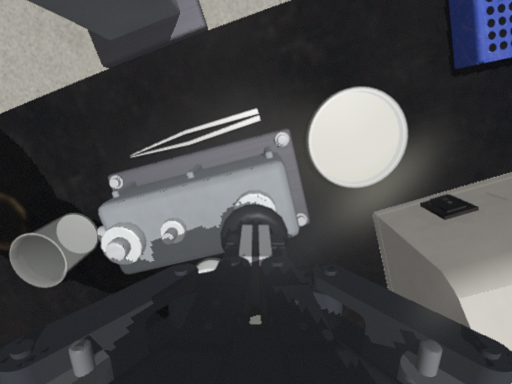

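View pics/s2c.png

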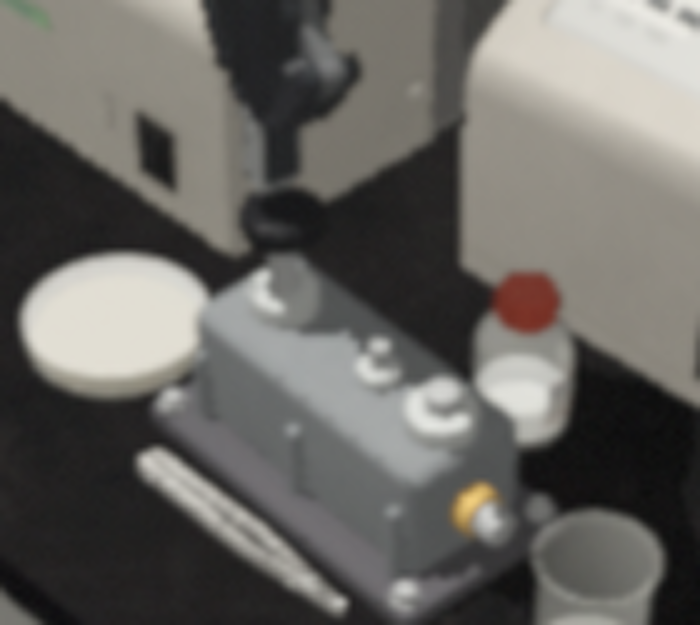

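The fingers are over the middle of the head, 16 mm above it. The first press goes down 41 mm.

Emit:
send_rows([
  [[0, 0, 14, 0, 0, 0, 0], [0, 0, 14, 0, 0, 0, 0], [0, 0, 13, 0, 0, 0, 0], [0, 0, 0, 0, 0, 0, 0], [0, 0, 0, 0, 0, 0, 0]],
])

```text
time: 2.8
position: [0.5317, 0.227, 0.1072]
tcp_rot: [0.002, 0.161, 0.987, 0.002]
wrist_force: [0.0, 1.9, 9.0]
grip_width: -0.0004
```

Emit:
send_rows([
  [[0, 0, 2, 0, 0, 0, 0], [0, 0, 0, 0, 0, 0, 0], [0, 0, -15, 0, 0, 0, 0], [0, 0, -20, 0, 0, 0, 0], [0, 0, 0, 0, 0, 0, 0]],
])

```text
time: 3.3
position: [0.5318, 0.2262, 0.1413]
tcp_rot: [0.003, 0.161, 0.987, 0.002]
wrist_force: [1.1, 0.5, -0.8]
grip_width: 0.0001
```

Run:
```python
from h import *
q,d=viewer.read_camera("scene"); s=monitor.get_state(); print(s["time"],s["position"],s["wrist_force"])
crop(q[:,:,::-1],200,140,340,265,5,"pics/s3c.png")
```

```text
3.35 [0.53065517 0.22564492 0.13988321] [-0.39402356  0.2182821   0.32859707]
```

View pics/s3c.png

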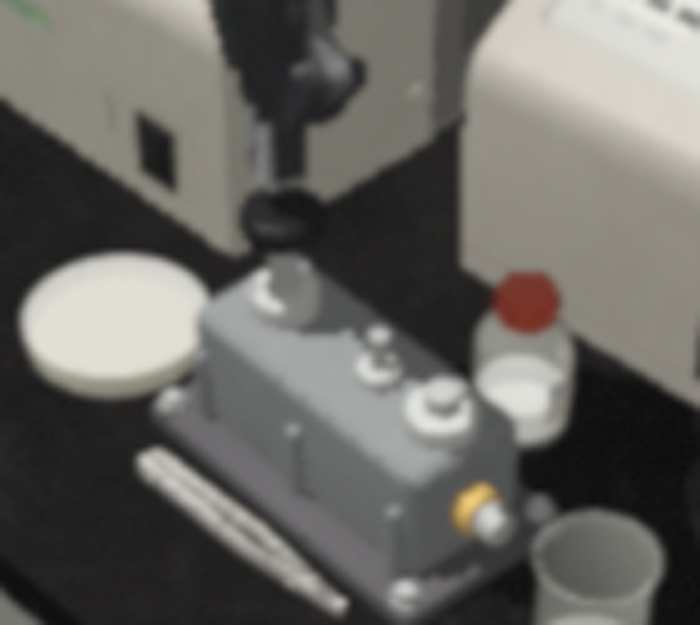

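The pin has risen from about crop row 345 to 333. The plunger is back up, so I'll repeat.

Emit:
send_rows([
  [[0, 0, 17, 0, 0, 0, 0], [0, 0, 18, 0, 0, 0, 0], [0, 0, 0, 0, 0, 0, 0], [0, 0, 0, 0, 0, 0, 0], [0, 0, 0, 0, 0, 0, 0]],
])

```text
time: 3.85
position: [0.5316, 0.226, 0.106]
tcp_rot: [0.002, 0.162, 0.987, 0.002]
wrist_force: [-2.7, -0.3, 20.9]
grip_width: -0.0
```

Emit:
send_rows([
  [[0, 0, -17, 0, 0, 0, 0], [0, 0, -18, 0, 0, 0, 0], [0, 0, 0, 0, 0, 0, 0], [0, 0, 0, 0, 0, 0, 0], [0, 0, 0, 0, 0, 0, 0]],
])

```text
time: 4.35
position: [0.5283, 0.2244, 0.137]
tcp_rot: [-0.001, 0.162, 0.987, -0.001]
wrist_force: [0.7, 0.8, -0.6]
grip_width: -0.0001
```

Emit:
send_rows([
  [[0, 0, 17, 0, 0, 0, 0], [0, 0, 18, 0, 0, 0, 0], [0, 0, 0, 0, 0, 0, 0], [0, 0, 0, 0, 0, 0, 0], [0, 0, 0, 0, 0, 0, 0]],
])

```text
time: 4.85
position: [0.5303, 0.2252, 0.1059]
tcp_rot: [0.0, 0.162, 0.987, 0.001]
wrist_force: [-4.7, -1.4, 25.8]
grip_width: -0.0002
```

Emit:
send_rows([
  [[0, 0, -17, 0, 0, 0, 0], [0, 0, -18, 0, 0, 0, 0], [0, 0, 0, 0, 0, 0, 0], [0, 0, 0, 0, 0, 0, 0], [0, 0, 0, 0, 0, 0, 0]],
])

```text
time: 5.35
position: [0.5283, 0.2244, 0.1369]
tcp_rot: [-0.001, 0.162, 0.987, -0.001]
wrist_force: [-0.0, 0.4, 0.2]
grip_width: 0.0001
```

Run:
```python
from h import *
q,d=viewer.read_camera("scene"); s=monitor.get_state(); print(s["time"],s["position"],s["wrist_force"])
crop(q[:,:,::-1],200,140,340,265,5,"pics/s4c.png")
```

```text
5.4 [0.52837712 0.22433853 0.13688275] [ 0.07259607 -0.34446243 -0.22016752]
```

View pics/s4c.png

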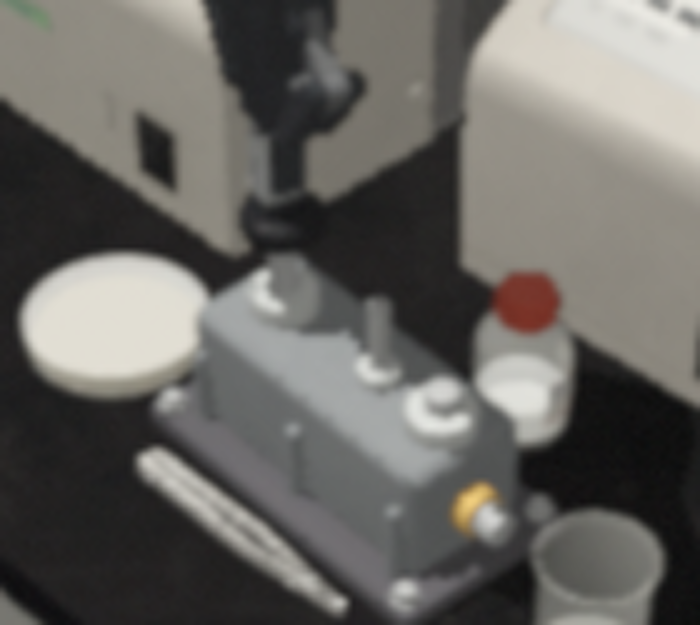

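Emit:
send_rows([
  [[0, 0, 17, 0, 0, 0, 0], [0, 0, 17, 0, 0, 0, 0], [0, 0, 0, 0, 0, 0, 0], [0, 0, 0, 0, 0, 0, 0], [0, 0, 0, 0, 0, 0, 0]],
])

```text
time: 5.9
position: [0.5304, 0.2252, 0.106]
tcp_rot: [0.001, 0.162, 0.987, 0.001]
wrist_force: [-3.6, -0.8, 17.2]
grip_width: 0.0004
```

Emit:
send_rows([
  [[0, 0, -17, 0, 0, 0, 0], [0, 0, -19, 0, 0, 0, 0], [0, 0, 0, 0, 0, 0, 0], [0, 0, 0, 0, 0, 0, 0], [0, 0, 0, 0, 0, 0, 0]],
])

```text
time: 6.4
position: [0.5283, 0.2244, 0.139]
tcp_rot: [-0.001, 0.162, 0.987, -0.001]
wrist_force: [-0.2, 0.1, -0.2]
grip_width: -0.0
```

Run:
```python
from h import *
q,d=viewer.read_camera("scene"); s=monitor.get_state(); print(s["time"],s["position"],s["wrist_force"])
crop(q[:,:,::-1],200,140,340,265,5,"pics/s5c.png")
```

```text
6.45 [0.52838981 0.22440139 0.13895592] [-0.12291532 -0.86881405 -0.07314522]
```

View pics/s5c.png

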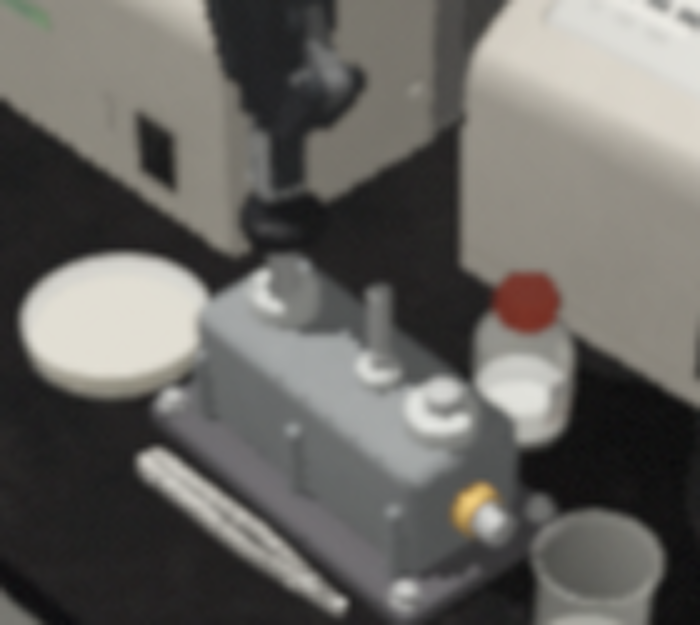

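The pin rose again and looks close to fully out. I'll do two more harmless strokes and check whether its height still changes.

Emit:
send_rows([
  [[0, 0, 17, 0, 0, 0, 0], [0, 0, 18, 0, 0, 0, 0], [0, 0, 0, 0, 0, 0, 0], [0, 0, 0, 0, 0, 0, 0], [0, 0, 0, 0, 0, 0, 0]],
])

```text
time: 6.95
position: [0.5305, 0.2253, 0.1061]
tcp_rot: [0.001, 0.162, 0.987, 0.001]
wrist_force: [-0.6, 0.0, 10.4]
grip_width: 0.0
```

Emit:
send_rows([
  [[0, 0, -17, 0, 0, 0, 0], [0, 0, -18, 0, 0, 0, 0], [0, 0, 0, 0, 0, 0, 0], [0, 0, 0, 0, 0, 0, 0], [0, 0, 0, 0, 0, 0, 0]],
])

```text
time: 7.45
position: [0.5284, 0.2244, 0.139]
tcp_rot: [-0.001, 0.162, 0.987, -0.001]
wrist_force: [-0.5, -0.7, -0.5]
grip_width: 0.0001
```

Emit:
send_rows([
  [[0, 0, 17, 0, 0, 0, 0], [0, 0, 18, 0, 0, 0, 0], [0, 0, 0, 0, 0, 0, 0], [0, 0, 0, 0, 0, 0, 0], [0, 0, 0, 0, 0, 0, 0]],
])

```text
time: 7.95
position: [0.5304, 0.2252, 0.1061]
tcp_rot: [0.001, 0.162, 0.987, 0.001]
wrist_force: [-1.2, 0.5, 11.6]
grip_width: -0.0002
```

Emit:
send_rows([
  [[0, 0, -25, 0, 0, 0, 0], [0, 0, -40, 0, 0, 0, 0], [0, 0, -40, 0, 0, 0, 0], [0, 0, 0, 0, 0, 0, 0], [0, 0, 0, 0, 0, 0, 0]],
])

```text
time: 8.45
position: [0.5293, 0.2248, 0.2102]
tcp_rot: [0.0, 0.162, 0.987, 0.0]
wrist_force: [-0.5, -0.3, -0.9]
grip_width: -0.0003
```

Run:
```python
from h import *
q,d=viewer.read_camera("scene"); s=monitor.get_state(); print(s["time"],s["position"],s["wrist_force"])
crop(q[:,:,::-1],200,140,340,265,5,"pics/s6c.png")
c=viewer.calibration("scene")
for z in (.086,.113,.122): print(z,(w2pix(c,[.5235,.1597,z])-[200,140])*5)
v,u=np.where(d>0); k=(u>200)&(u<340)&(v>140)&(v<265); u=u[k];v=v[k]; r=cv2.undistortPoints(np.stack([u,v],1).astype(float)[:,None],K(c),c["dist"])[:,0]
z=d[v,u]; X=(np.c_[r*z[:,None],z,np.ones(len(z))]@np.linalg.inv(c["camera_from_world"]).T)[:,:3]
pn=X[(np.hypot(X[:,0]-.5235,X[:,1]-.1597)<.012)]; print("pin",np.sort(pn[:,2])[-12:].round(4))
hd=X[(np.hypot(X[:,0]-.529,X[:,1]-.2235)<.018)&(X[:,2]<.15)]; print("head",np.percentile(hd[:,2],[50,80,95]))
p,d=viewer.read_camera("side"); crop(p[:,:,::-1],210,140,330,260,5,"pics/d6c.png")
```

```text
8.5 [0.52843519 0.22443875 0.20907284] [0.53615805 0.00820382 0.12541369]
0.086 [[372.90078534 351.77463827]]
0.113 [[373.44571111 303.77337136]]
0.122 [[373.62954134 287.39703639]]
pin [0.1193 0.1196 0.1198 0.1206 0.1211 0.1212 0.1214 0.1219 0.1227 0.1229
 0.1231 0.1232]
head [0.0962147  0.12951467 0.13073999]
```

View pics/s6c.png

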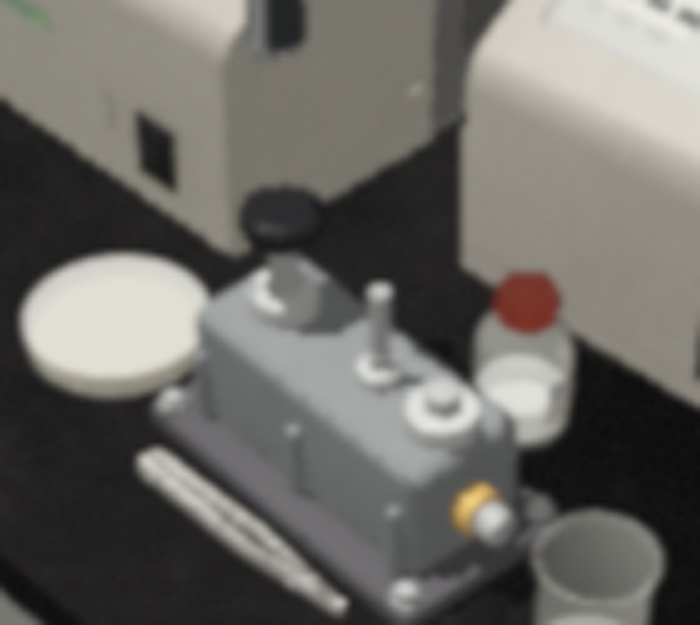

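View pics/d6c.png

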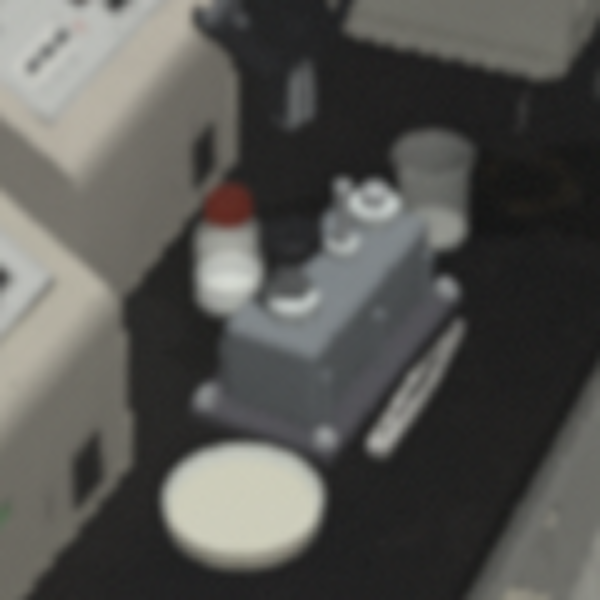

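The pin top is at crop (378,290) and z is about 0.122, which is fully out and unchanged by the extra strokes. The head is at 0.130, the arm is clear, and the bystanders haven't moved.

```bash
python3 -c "
from bench import hand_in; print(hand_in())"
```

```text
the job is handed in; nothing more can be done
None
```

I pumped the plunger through six full strokes with closed fingertips, and the indicator pin popped fully out. I then lifted the fingers about 80 mm clear and handed the job in at about 8.5 s.

- **Pin:** its top measured about 0.122 m above the bench, which is the fully-out height. It looked fully out after the fourth stroke, and the last two strokes did not change it.
- **Plunger:** back up, with the top of its head at about 0.130 m, its rest height. Each press took it to about its bottom stop.
- **Forces:** the wrist readings at the end of each press peaked at about 26 N, and the reading was near zero once the arm was clear.
- **Other things:** the bottle, dish and tweezers, and the part of the beaker in view, look unmoved in the before and after pictures. The vent button also looks untouched. I did not re-measure the cooling rack; the fingers passed well above it.

No check failed or disagreed.

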